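# Sweep the whole tablets into the counting tray's trough and shut its lid

### The job

With your fingertips, sweep the three whole tablets across the deck of the counting tray and over its edge into the trough, leaving the two halves of the broken tablet lying on the deck. Then swing the trough's lid over and push it fully shut. Do not pick anything up, and leave the things standing round the tray alone.

Things in the scene. Friction and masses are not known exactly. Their poses are not given: they have to be found in the camera images.
- tray: grey-painted metal tablet counting tray, fixed, 228 (x) x 220 (y) x 34 mm: deck with a trough on its left. Origin: middle of its footprint, on the bench; z up; +y points across the deck to the trough (to the robot's left, turned up to 0.35 rad). A 4 mm rim, top 34 mm above the bench, runs round deck and trough, with a 40 mm pouring gap and spout in the -x side at the -y corner
- deck_edge (a point): middle of the edge where the deck drops into the trough (no lip, bright steel strip flush with the deck), at x 0, y +58, height 22 mm in the tray's frame; same axes as the tray. The flat deck reaches from here 164 mm back along -y to the rim and 110 mm either way along x, all at this height
- trough (a point): middle of the trough's floor, at x 0, y +82, height 6 mm in the tray's frame; same axes. The trough is 48 mm wide (y) and 220 mm long (x), floor 16 mm below the deck and 28 mm below the shut lid
- lid (a joint): hinge of the white plastic lid of the trough, along the top of the trough's outer wall: 0 = shut (lid flat over the trough), about 1.57 = standing upright, 2.05 = the stop, leaning outwards away from the deck. The hinge is stiff (0.02 N m, under 1 N at the edge), so the lid stays at any angle it is left at
- lid_hinge (a point): middle of the lid's hinge line, at x 0, y +110.5, height 36 mm in the tray's frame; the hinge line runs along the tray's x
- lid_edge (a point): middle of the lid's free edge, 57 mm from the hinge line. The lid is 222 mm long (along the tray's x), 3 mm thick and 57 to 61 mm wide (tab in the middle); a 10 mm flange stands square to it along the free edge, pointing down when shut, towards the deck when upright
- tablet_1_center (a point): centre of a whole round white tablet lying flat on the deck: disc 28 mm across, 9 mm thick, about 12 g, with a score line; the three whole tablets are alike
- tablet_2_center (a point): centre of a whole round white tablet lying flat on the deck: disc 28 mm across, 9 mm thick, about 12 g, with a score line; the three whole tablets are alike
- tablet_3_center (a point): centre of a whole round white tablet lying flat on the deck: disc 28 mm across, 9 mm thick, about 12 g, with a score line; the three whole tablets are alike
- half_1_center (a point): centre of mass, at half thickness, of one half of a broken white tablet lying flat on the deck: half disc of 14 mm radius (28 mm straight edge, 14 mm across), 9 mm thick; x axis points from the straight broken face to the round side
- half_2_center (a point): centre of mass, at half thickness, of one half of a broken white tablet lying flat on the deck: half disc of 14 mm radius (28 mm straight edge, 14 mm across), 9 mm thick; x axis points from the straight broken face to the round side
- tweezers: steel tweezers lying on the bench beside the right end of the tray, 16 x 154 x 9 mm, loose; origin under its middle, on the bench. Leave alone
- pen: marker pen lying on the bench between tray and robot, 17 x 135 x 16 mm, loose; origin under its middle, on the bench. Leave alone
- beaker: small empty glass beaker standing behind the tray, 53 x 53 x 64 mm, loose; origin under its middle, on the bench. Leave alone
- dropper_bottle: amber dropper bottle standing at the back left beside the jar, 37 x 37 x 102 mm, loose; origin under its middle, on the bench. Leave alone
- matchbox: matchbox lying behind the tray, 36 x 53 x 15 mm, loose; origin under its middle, on the bench. Leave alone
- cream_jar: white porcelain jar with lid standing at the back left, 63 x 63 x 86 mm, loose; origin under its middle, on the bench. Leave alone
- petri_3: closed petri dish lying to the left of the tray, 91 x 91 x 16 mm, loose; origin under its middle, on the bench. Leave alone
Not all that is in view belongs to the job. What is shaped like the part that bears tablet_1_center but green is not meant.

How it is judged:
On the way, in this order (a step that is already met when the one before it is completed fails the run):
1. all three whole tablets are down in the trough, both halves on the deck, and the lid still open (y of tablet_1_center in the frame of tray between 0.06 and 0.108 m and z of each of tablet_1_center, tablet_2_center, tablet_3_center in the frame of tray below 0.03 m and x of tablet_1_center in the frame of tray between -0.112 and 0.112 m and y of tablet_2_center in the frame of tray between 0.06 and 0.108 m and x of tablet_2_center in the frame of tray between -0.112 and 0.112 m and y of tablet_3_center in the frame of tray between 0.06 and 0.108 m and x of tablet_3_center in the frame of tray between -0.112 and 0.112 m and y of half_1_center in the frame of tray between -0.108 and 0.055 m and z of half_1_center in the frame of tray between 0.022 and 0.042 m and x of half_1_center in the frame of tray between -0.112 and 0.112 m and y of half_2_center in the frame of tray between -0.108 and 0.055 m and z of half_2_center in the frame of tray between 0.022 and 0.042 m and x of half_2_center in the frame of tray between -0.112 and 0.112 m and value of joint lid above 0.6 rad), for 0.2 s.
2. the lid is shut over them (value of joint lid below 0.12 rad), for 0.2 s.
At the end, for the whole second after the job is handed in: The three whole tablets lie in the trough, both broken halves lie on the deck, all at rest, and the lid is shut to within 0.12 rad (7 degrees, about 7 mm at its edge) (y of tablet_1_center in the frame of tray between 0.06 and 0.108 m and z of each of tablet_1_center, tablet_2_center, tablet_3_center in the frame of tray below 0.03 m and x of tablet_1_center in the frame of tray between -0.112 and 0.112 m and y of tablet_2_center in the frame of tray between 0.06 and 0.108 m and x of tablet_2_center in the frame of tray between -0.112 and 0.112 m and y of tablet_3_center in the frame of tray between 0.06 and 0.108 m and x of tablet_3_center in the frame of tray between -0.112 and 0.112 m and y of half_1_center in the frame of tray between -0.108 and 0.055 m and z of half_1_center in the frame of tray between 0.022 and 0.042 m and x of half_1_center in the frame of tray between -0.112 and 0.112 m and y of half_2_center in the frame of tray between -0.108 and 0.055 m and z of half_2_center in the frame of tray between 0.022 and 0.042 m and x of half_2_center in the frame of tray between -0.112 and 0.112 m and linear speed of each of tablet_1, tablet_2, tablet_3, half_1, half_2 below 0.03 m/s and value of joint lid below 0.12 rad); the robot touches nothing.
It fails at once if a tablet or half is lifted (its centre more than about 23 mm above where it lies on the deck) (height (world z) of any of tablet_1_center, tablet_2_center, tablet_3_center, half_1_center, half_2_center above 0.05 m).
It fails at once if a bystander is moved more than 25 mm or knocked over (distance of any of tweezers, pen, beaker, dropper_bottle, matchbox, cream_jar, petri_3 from where it was at the start of the episode above 0.025 m or angle between any of tweezers, beaker, dropper_bottle, matchbox, cream_jar, petri_3's own z axis and vertical above 0.5 rad).
It also fails if it takes over 51 s, if anything falls off the work surface, if the arm or the gripper's body presses on something with over 40 N, if the wrist force passes 120 N, or if a joint passes its speed limit or range.

### The arm

A 7-joint arm with a two-finger parallel gripper is mounted at the origin on a cart in front of the work surface, level with it; the furniture and walls round the work are solid. World frame = base frame: x ahead of the robot, y to its left, z up, the work surface at z = 0. Lengths are in m, angles in rad, forces in N, time in s.
With the tool pointing down it reaches from about 0.4 to 0.875 m from the base axis. Payload 6.5 kg.
Tool frame: the origin (TCP) lies midway between the tips of the shut fingers; the grasp point (between the pads) lies 19 mm behind it; z points along the fingers, y is the direction in which the jaws open and shut (so a half turn about z gives the same grasp; the last joint's range is limited). The gripper opens to 88 mm and grips with 3 to 60 N. Pads are 18 mm wide; open, the fingers measure 123 mm over their backs; the gripper's body (75 mm by 187 mm) begins 45 mm behind the grasp point.
Start: joints at [1.198, 0.536, -0.004, 1.538, 0.003, 1.067, -0.071], TCP at [0.196, -0.62, 0.239] pointing down, gripper open.
Joint ranges: [-2.7, 2.7], [-0.37, 2.16], [-1.27, 1.26], [0.24, 2.4], [-1.31, 4.45], [0.19, 1.91], [-2.76, 2.76]. Speed limits (rad/s): [2.39, 2.39, 3.14, 3.14, 3.14, 3.14, 3.14].

### API

Orientations are given as a rotation vector (axis times angle).
In Python, from cell import arm gives the robot as it stands. The module is installed in compiled form; this text tells all that it offers.
- The arm moves only by the tool servo_tool, never from a script. Its argument "plan" is a list of rows, each a list of 3 entries, a list of its own where there are three numbers: the opening, from 0 (shut) to 1 (fully open), then the shift along the world's x, y, z in mm, then the turn, a rotation vector about the world's x, y, z in rad. A call has 1 to 8 rows; each row is the pose to reach, as a shift and turn from the pose commanded when the call began; what a row does not reach only later rows make up. A row lasts 1/12 s, in which the tool goes at most 41.7 mm and 7.16 degrees, less where a joint would pass 70% of its speed; a pose out of reach is approached as far as the arm can. A call with a gripper value outside its range is refused whole. The fingers move at their own pace and stop on an object; "newtons" is the grip in N (left out, the last holds). Time passes only in rows, so rows that repeat a pose let the fingers close. It gives the time, the measured TCP pose, the force and the opening at its end, in the units of the state.
- arm.get_obs(): the state, without advancing time (a new reading comes with each control period).
- arm.capture(name): name is "side" or "top" or "wrist"; returns the picture (420x560x3 uint8, red, green, blue); there is no depth.
- arm.camera_model(name): a dict with "fx", "fy", "cx", "cy" (pixels), "world_from_camera" (4x4, takes a point from camera to world coordinates). Camera axes: x right, y down, z forward; pixel columns grow to the right and rows downward; lengths in m; the calibration is good to about 2 mm. A picture is of the moment at which its call begins: read the wrist's pose just before it. camera_model takes no time and is no camera call; for the wrist camera it gives the pose at the moment of the call.
- arm.sign_off(): hands the job in, once; it reports no verdict.
The state is a dict: "time_s": time; "joints": joint angles; "qd": joint speeds; "joint_efforts": joint torques, N m; "position": TCP position; "tool_rot": TCP orientation; "wrist_force": force on the tool from outside, world axes, zero at the start; "ft_torque": the same for the moment, N m; "opening": opening from 0.0 (shut) to 1.0 (fully open).
Only numpy, scipy, OpenCV 4.12 (cv2) and the standard library are available. Lean on these libraries where they do the work, as an engineer would, in place of code of your own. Each camera call takes 0.05 s, during which the arm holds its last target.

## Working session

There is one attempt and no reset: what is moved stays moved. The work goes in short steps, Python scripts to look and compute and a tool call to move; the robot and the scene stay as the last step left them, time stands still between calls to the robot, and variables do not carry over. Pictures are saved under pics/ and viewed, and the job is handed in when it is done.

Besides the shell and the picture viewer there is one more tool, called after ">>>" by a JSON object that holds its "name" and its "arguments". servo_tool: Moves the arm, as the interface text tells. Its arguments: {"type":"object","properties":{"plan":{"type":"array"},"newtons":{"type":"number"}},"required":["plan"]}

```bash
mkdir -p pics; python3 - <<'E'
from cell import arm
import cv2
o=arm.get_obs();print(o)
for n in ("top","side"):
    im=arm.capture(n);cv2.imwrite(f"pics/{n}0.png",im[:,:,::-1]);print(n,arm.camera_model(n))
E
```

```text
{'time_s': 0.0, 'joints': array([ 1.19777485,  0.53716806, -0.00442918,  1.53888291,  0.00262707,
        1.06731425, -0.07121985]), 'qd': array([ 1.00737353e-03, -9.67424240e-04, -1.34801791e-03,  5.95901352e-05,
       -3.21466638e-04, -6.15632920e-04, -6.61607169e-04]), 'joint_efforts': array([-8.35423907e-05, -5.70985794e+01,  9.90631543e-01, -2.51601219e+01,
       -5.62707055e-02,  1.79460493e-02,  1.95582679e-04]), 'position': array([ 0.19609891, -0.61905303,  0.23783415]), 'tool_rot': array([-3.10298781e+00, -4.79892256e-01,  6.67529517e-04]), 'wrist_force': array([ 0.17414924,  0.19422407, -0.62725051]), 'ft_torque': array([ 0.04647613, -0.04610625,  0.00512086]), 'opening': 1.0001716186538239}
top {'fx': 520.1924482647581, 'fy': 520.1924482647581, 'cx': 278.34682810134075, 'cy': 214.8372957480962, 'world_from_camera': array([[-0.0264644 , -0.9871518 ,  0.15757839,  0.39692028],
       [-0.99964775,  0.02644893, -0.00219556,  0.03212277],
       [-0.00200043, -0.15758099, -0.98750404,  0.99498451],
       [ 0.        ,  0.        ,  0.        ,  1.        ]])}
side {'fx': 423.4416976569816, 'fy': 423.4416976569816, 'cx': 284.92086147964284, 'cy': 202.37033118626863, 'world_from_camera': array([[ 0.9984043 ,  0.04053075, -0.03932064,  0.60026589],
       [ 0.05631024, -0.66223676,  0.74717577, -0.61282682],
       [ 0.00424402, -0.74819765, -0.66346233,  0.60930831],
       [ 0.        ,  0.        ,  0.        ,  1.        ]])}
```

View pics/top0.png

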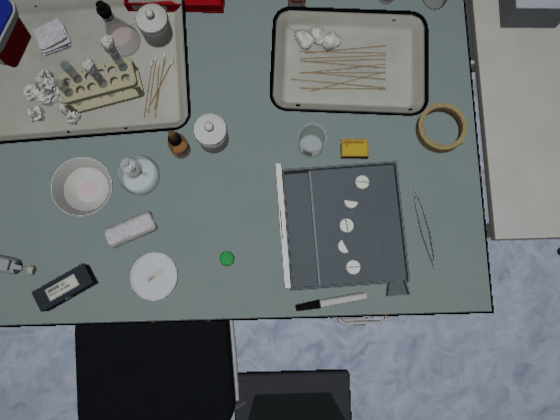

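View pics/side0.png

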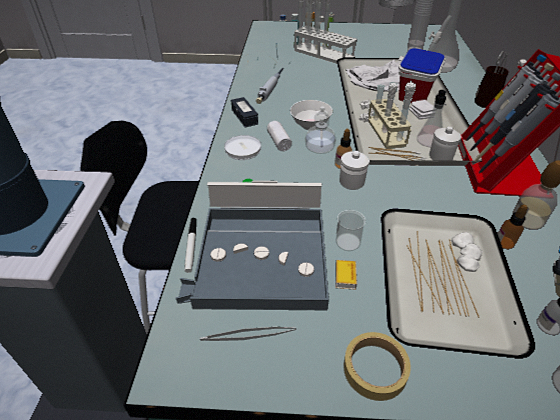

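The top view shows the whole tablets at (362,182), (347,226) and (353,267), and the halves at (351,203) and (344,246). The lid is a strip at column ~283. The green disc at (227,259) is off the tray and isn't meant. I'll measure these next.

```bash
cat > h.py <<'E'
import numpy as np,cv2
from cell import arm
def ray(name,uv,z,M=None):
    M=M or arm.camera_model(name);T=M["world_from_camera"]
    d=T[:3,:3]@np.array([(uv[0]-M["cx"])/M["fx"],(uv[1]-M["cy"])/M["fy"],1]);o=T[:3,3]
    return o+d*(z-o[2])/d[2]
def proj(name,p):
    M=arm.camera_model(name);T=np.linalg.inv(M["world_from_camera"]);c=T[:3,:3]@p+T[:3,3]
    return M["fx"]*c[0]/c[2]+M["cx"],M["fy"]*c[1]/c[2]+M["cy"]
E
python3 - <<'E'
from h import *
im=cv2.imread("pics/top0.png")
m=((im.min(2)>130)*255).astype(np.uint8)
roi=np.zeros_like(m);roi[165:288,315:402]=255
cs,_=cv2.findContours(m&roi,cv2.RETR_EXTERNAL,cv2.CHAIN_APPROX_NONE)
for c in cs:
    if cv2.contourArea(c)>20:
        M=cv2.moments(c);p=(M['m10']/M['m00'],M['m01']/M['m00']);print("top",cv2.contourArea(c),np.round(p,1),np.round(ray("top",p,.031),4))
im2=cv2.imread("pics/side0.png")
m=((im2.min(2)>150)*255).astype(np.uint8);roi=np.zeros_like(m);roi[235:285,200:325]=255
cs,_=cv2.findContours(m&roi,cv2.RETR_EXTERNAL,cv2.CHAIN_APPROX_NONE)
for c in cs:
    if cv2.contourArea(c)>20:
        M=cv2.moments(c);p=(M['m10']/M['m00'],M['m01']/M['m00']);print("side",cv2.contourArea(c),np.round(p,1),np.round(ray("side",p,.030),4))
cv2.imwrite("pics/c1.png",cv2.resize(im[150:310,265:445],None,fx=3.7,fy=3.7,interpolation=cv2.INTER_CUBIC))
cv2.imwrite("pics/c2.png",cv2.resize(im2[170:330,170:360],None,fx=3.7,fy=3.7,interpolation=cv2.INTER_CUBIC))
E
```

```text
top 139.0 [352.8 266.6] [ 0.4502 -0.1049  0.031 ]
top 64.5 [342.  246.9] [ 0.4872 -0.0867  0.031 ]
top 133.0 [346.3 224.9] [ 0.5282 -0.0966  0.031 ]
top 63.5 [350.4 203.4] [ 0.5689 -0.1062  0.031 ]
top 129.5 [361.8 181.6] [ 0.6103 -0.1299  0.031 ]
side 125.0 [305.8 268.1] [ 0.6123 -0.1319  0.03  ]
side 53.0 [282.6 256.3] [ 0.5701 -0.1071  0.03  ]
side 110.5 [217.7 253.1] [ 0.4519 -0.1065  0.03  ]
side 110.5 [260.9 251.7] [ 0.5298 -0.0982  0.03  ]
side 42.5 [239.1 246.4] [ 0.4884 -0.0877  0.03  ]
```

View pics/c1.png

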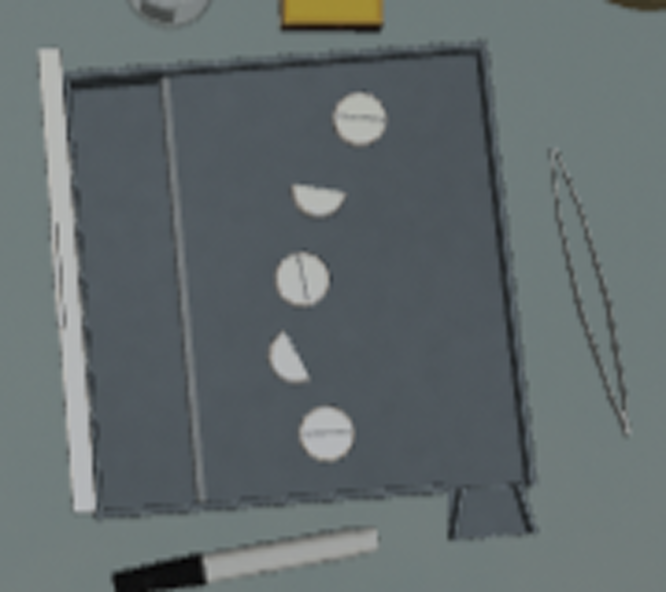

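View pics/c2.png

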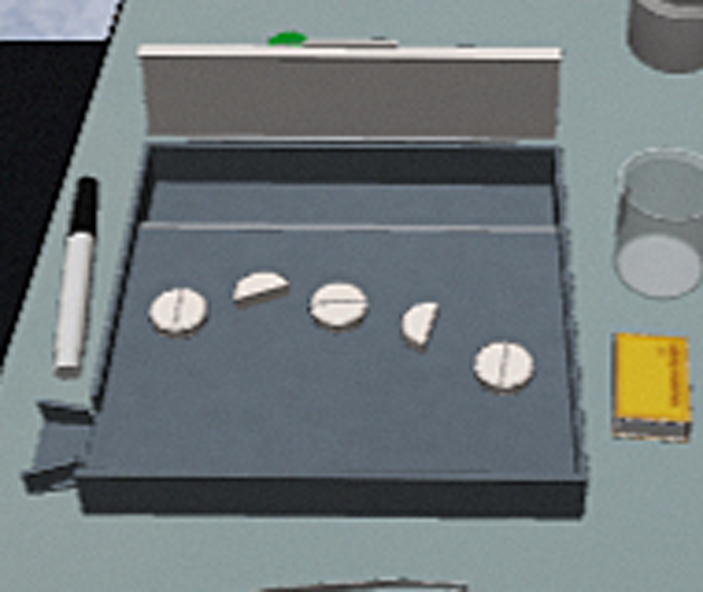

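The crop confirms three scored round discs and two half discs on the deck, with the lid about upright. Next is the tray frame, taken from the bright steel strip, crop (165,80) to (202,500).

```bash
cat >> h.py <<'E'
def tray():
    s=3.7;o=np.array([265,150])
    P=[ray("top",np.array(q)/s+o,.022)[:2] for q in ((165.5,80),(202,498))]
    d=(P[0]-P[1]);L=np.linalg.norm(d);ex=d/L;ey=np.array([-ex[1],ex[0]])
    return (P[0]+P[1])/2-58e-3*ey,ex,ey,L
def totray(p):
    o,ex,ey,_=tray();r=np.asarray(p)[:2]-o;return np.array([r@ex,r@ey])
def fromtray(x,y):
    o,ex,ey,_=tray();return o+x*ex+y*ey
E
python3 - <<'E'
from h import *
o,ex,ey,L=tray();print(o,ex,ey,L,np.arctan2(ex[1],ex[0]))
for n,p in dict(t1=[.4505,-.1055],h1=[.4875,-.087],t2=[.5285,-.097],h2=[.569,-.1065],t3=[.611,-.1305]).items(): print(n,totray(p)*1e3)
s=3.7;oo=np.array([265,150])
# rim corners top z .034 : right-top, right-bottom; lid bar ends
for q in ((485,45),(532,483)): print("rim",totray(ray("top",np.array(q)/s+oo,.034))*1e3)
for z in (.085,.093):
  for q in ((40,50),(60,50),(75,510),(95,510)): print("lid",z,totray(ray("top",np.array(q)/s+oo,z))*1e3)
# side: lid top edge
s2=np.array([170,170])
for q in ((140,50),(560,52),(148,135),(556,135)):
  for z in (.09,.036): print("sidelid",z,totray(ray("side",np.array(q)/3.7+s2,z))*1e3)
E
```

```text
[ 0.52970674 -0.09568101] [0.99880186 0.0489372 ] [-0.0489372   0.99880186] 0.21558705780259999 0.04895675404595871
t1 [-79.59235436  -5.93107263]
h1 [-41.73134743  10.73608533]
t2 [-1.26984328 -1.25835845]
h2 [ 38.71672855 -12.7289327 ]
t3 [ 79.49191376 -38.75553968]
rim [ 110.84455754 -106.25102216]
rim [-113.00793595 -104.68899919]
lid 0.085 [112.1838004  122.52460435]
lid 0.085 [111.44562934 112.82401916]
lid 0.085 [-110.06305995  122.71202917]
lid 0.085 [-110.76909446  113.37362943]
lid 0.093 [110.08656206 122.62679722]
lid 0.093 [109.35488052 113.01149335]
lid 0.093 [-110.20644649  122.81257432]
lid 0.093 [-110.90627399  113.55627181]
sidelid 0.09 [-107.190162    119.08111983]
sidelid 0.036 [-123.0329353   185.53346609]
sidelid 0.09 [113.48200312 120.19854702]
sidelid 0.036 [120.58570832 186.76708836]
sidelid 0.09 [-93.69736286  52.66326532]
sidelid 0.036 [-108.13709457  112.20918608]
sidelid 0.09 [107.79539801  55.09683446]
sidelid 0.036 [114.30778459 114.89580862]
```

Tray yaw is 0.049 rad, with its origin at (0.530,-0.096). Now I'll move in behind the near tablet with fingers shut and the jaw axis along tray x.

>>> {"name": "servo_tool", "arguments": {"plan": [[0,[20,37,0],[0,0,0.11]],[0,[40,74,-5],[0,0,0.22]],[0,[59,110,-10],[0,0,0.33]],[0,[78,146,-15],[0,0,0.44]],[0,[97,182,-20],[0,0,0.55]],[0,[116,218,-25],[0,0,0.66]],[0,[135,254,-30],[0,0,0.77]],[0,[154,290,-40],[0,0,0.88]]], "newtons": 20}}

```text
time_s: 0.77
position: [0.3509, -0.3283, 0.1991]
tool_rot: [2.599, 1.763, 0.0]
wrist_force: [0.3, 0.3, -0.3]
opening: 0.419
```

>>> {"name": "servo_tool", "arguments": {"plan": [[0,[19,35,-10],[0,0,0.11]],[0,[38,70,-20],[0,0,0.22]],[0,[57,105,-30],[0,0,0.33]],[0,[76,140,-40],[0,0,0.433]],[0,[95,170,-55],[0,0,0.433]],[0,[102,184,-70],[0,0,0.433]],[0,[102,184,-70],[0,0,0.433]],[0,[102,184,-70],[0,0,0.433]]]}}

```text
time_s: 1.43
position: [0.4516, -0.1451, 0.1281]
tool_rot: [-2.162, -2.276, 0.002]
wrist_force: [-0.3, -1.5, 0.4]
opening: 0.007
```

```bash
cat >> h.py <<'E'
from scipy.spatial.transform import Rotation as R
def st():
    o=arm.get_obs();p=o["position"];r=R.from_rotvec(o["tool_rot"]).as_matrix()
    print("t",round(o["time_s"],2),"tcp",np.round(p,4),"tray",np.round(totray(p)*1e3,1),"yang",np.arctan2(r[1,1],r[0,1]).round(3),"z",r[:,2].round(3),"F",o["wrist_force"].round(1),"q",o["joints"].round(2),"op",round(o["opening"],3))
def snap(n,f,box=None,s=1):
    im=arm.capture(n)[:,:,::-1]
    if box: im=im[box[1]:box[3],box[0]:box[2]]
    cv2.imwrite("pics/"+f+".png",cv2.resize(im,None,fx=s,fy=s,interpolation=cv2.INTER_CUBIC))
E
python3 - <<'E'
from h import *
st();snap("wrist","w1");snap("side","s1",(150,150,370,330),3.5)
E
```

```text
t 1.43 tcp [ 0.4516 -0.1451  0.1281] tray [-80.4 -45.5] yang 0.051 z [-0.002  0.001 -1.   ] F [-0.3 -1.5  0.4] q [ 0.57  0.45 -0.43  2.06  0.28  0.69  0.01] op 0.007
```

View pics/w1.png

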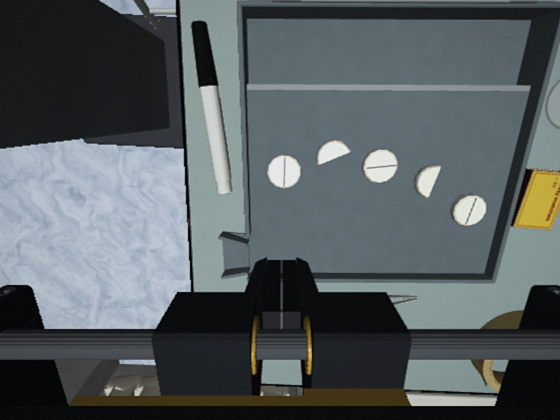

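View pics/s1.png

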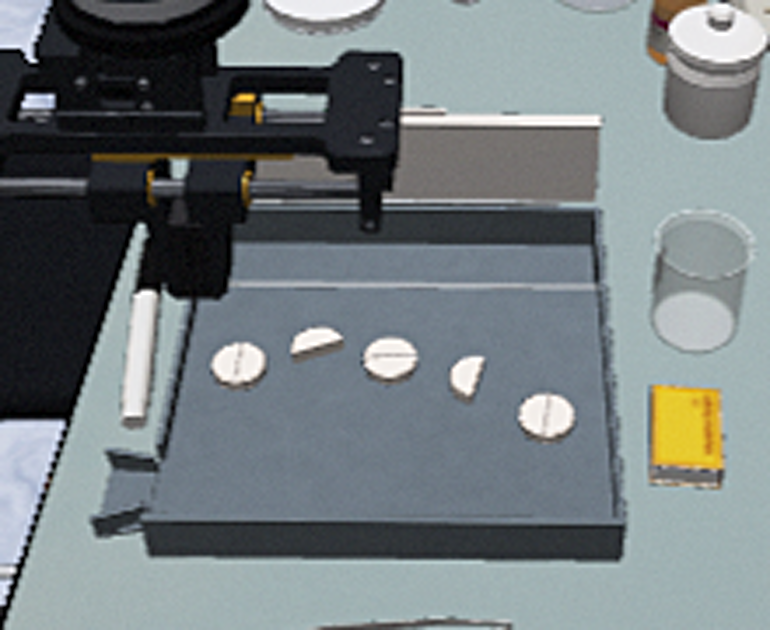

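The wrist view shows the fingers shut and aligned. The near tablet is at (284,171), straight ahead of the tip at (281,262). I'll check the camera offset and then descend.

```bash
python3 - <<'E'
from h import *
M=arm.camera_model("wrist");p=arm.get_obs()["position"];print(M["world_from_camera"][:3,3]-p, M["world_from_camera"][:3,2])
for uv in ((284,171),(380,165),(469,210),(332,152),(428,181)):
    q=ray("wrist",uv,.031);print(uv,q.round(4),(totray(q)*1e3).round(1))
print("edge",[(totray(ray("wrist",uv,.022))*1e3).round(1) for uv in ((250,87),(530,88))])
print("rim y",[(totray(ray("wrist",uv,.034))*1e3).round(1) for uv in ((240,282),(495,276))])
print(proj("wrist",p), proj("wrist",p+[.0175,0,0]))
E
```

```text
[-0.00439164  0.08453424  0.14644797] [ 0.01360408 -0.3229754  -0.94630958]
(284, 171) [ 0.4514 -0.1077  0.031 ] [-78.8  -8.1]
(380, 165) [ 0.5293 -0.0991  0.031 ] [-0.6 -3.4]
(469, 210) [ 0.6113 -0.1339  0.031 ] [ 79.6 -42.1]
(332, 152) [ 0.4892 -0.0905  0.031 ] [-40.2   7.1]
(428, 181) [ 0.5711 -0.1105  0.031 ] [ 40.6 -16.8]
edge [array([-105.3,   56.2]), array([113.1,  54.8])]
rim y [array([-119.4, -110.5]), array([ 114.1, -104.6])]
(np.float64(282.3616268627414), np.float64(274.41373597670577)) (np.float64(313.87318435544285), np.float64(275.72324880332127))
```

>>> {"name": "servo_tool", "arguments": {"plan": [[0,[1,0,-40],[0,0,0]],[0,[1,0,-75],[0,0,0]],[0,[1,0,-90],[0,0,0]],[0,[1,0,-98],[0,0,0]],[0,[1,0,-102.5],[0,0,0]],[0,[1,0,-102.5],[0,0,0]]]}}

```text
time_s: 2.03
position: [0.4532, -0.1469, 0.0265]
tool_rot: [2.168, 2.273, -0.0]
wrist_force: [0.3, -0.2, 1.1]
opening: 0.007
```

>>> {"name": "servo_tool", "arguments": {"plan": [[0,[-0.3,6,-1.5],[0,0,0]],[0,[-0.6,12,-1.5],[0,0,0]],[0,[-0.9,18,-1.5],[0,0,0]],[0,[-1.2,25,-1.5],[0,0,0]],[0,[-1.6,32,-1.5],[0,0,0]],[0,[-2,40,-1.5],[0,0,0]],[0,[-2.3,48,-1.5],[0,0,0]],[0,[-2.7,55,-1.5],[0,0,0]]]}}

```text
time_s: 2.7
position: [0.4505, -0.0896, 0.0249]
tool_rot: [-2.165, -2.276, -0.0]
wrist_force: [0.6, 1.1, 0.5]
opening: 0.004
```

```bash
python3 - <<'E'
from h import *
st();snap("wrist","w2");snap("side","s2",(150,150,370,330),3.5)
E
```

```text
t 2.7 tcp [ 0.4505 -0.0896  0.0249] tray [-78.8   9.9] yang 0.05 z [ 0.  0. -1.] F [0.6 1.1 0.5] q [ 0.35  0.62 -0.3   2.13  0.41  0.45 -0.23] op 0.004
```

View pics/w2.png

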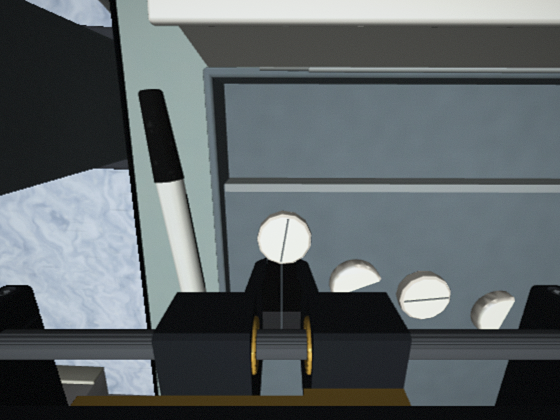

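View pics/s2.png

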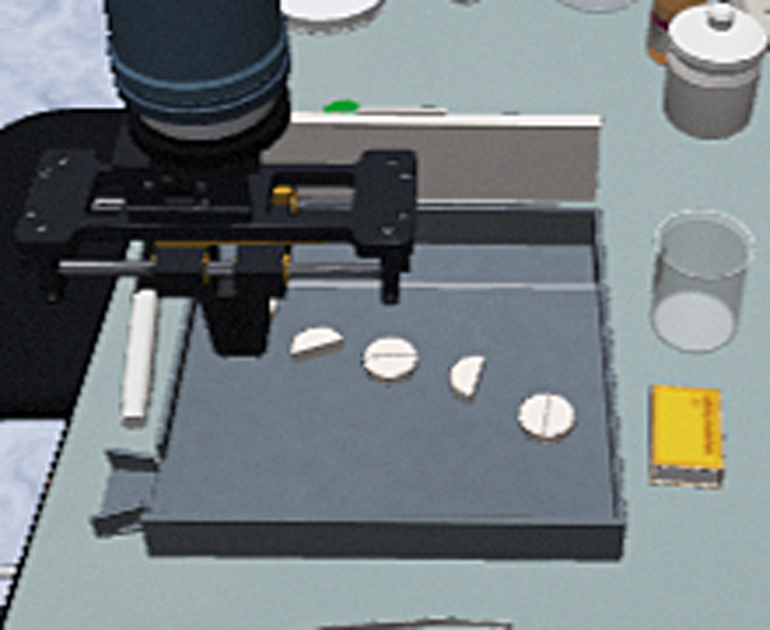

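The tablet (284,238) is centred on the tip and the halves are untouched. I'll keep pushing it over the edge.

>>> {"name": "servo_tool", "arguments": {"plan": [[0,[-0.3,7,0],[0,0,0]],[0,[-0.7,14,0],[0,0,0]],[0,[-1,21,0],[0,0,0]],[0,[-1.4,28,0],[0,0,0]],[0,[-1.8,35,0],[0,0,0]],[0,[-2,40,0],[0,0,0]],[0,[-2,40,0],[0,0,0]],[0,[-1.5,30,0],[0,0,0]]]}}

```text
time_s: 3.47
position: [0.4491, -0.059, 0.0249]
tool_rot: [-2.162, -2.279, -0.001]
wrist_force: [0.5, -0.4, 0.2]
opening: 0.007
```

```bash
python3 - <<'E'
from h import *
st();snap("wrist","w3")
E
```

```text
t 3.47 tcp [ 0.4491 -0.059   0.0249] tray [-78.7  40.6] yang 0.053 z [ 0.     0.001 -1.   ] F [ 0.5 -0.4  0.2] q [ 0.28  0.61 -0.3   2.15  0.41  0.43 -0.29] op 0.007
```

View pics/w3.png

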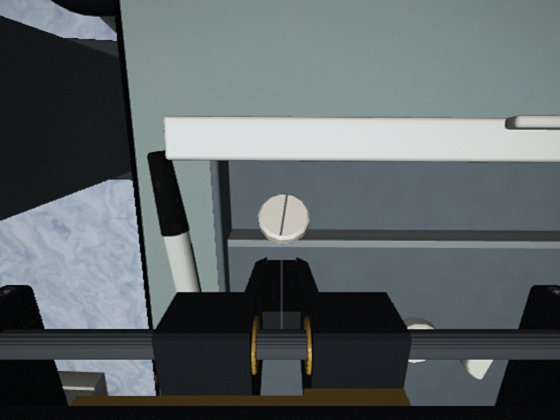

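```bash
python3 - <<'E'
from h import *
for z in (.015,.022,.03): print(z,[(totray(ray("wrist",uv,z))*1e3).round(1) for uv in ((283,218),(283,194),(283,243),(283,237))])
snap("top","t3",(265,150,445,310),3.7)
E
```

```text
0.015 [array([-78.6,  66.2]), array([-78.6,  79.9]), array([-78.6,  51.1]), array([-78.6,  54.8])]
0.022 [array([-78.7,  68.6]), array([-78.7,  81.7]), array([-78.7,  54.2]), array([-78.7,  57.8])]
0.03 [array([-78.7,  71.5]), array([-78.7,  83.8]), array([-78.7,  57.8]), array([-78.7,  61.2])]
```

View pics/t3.png

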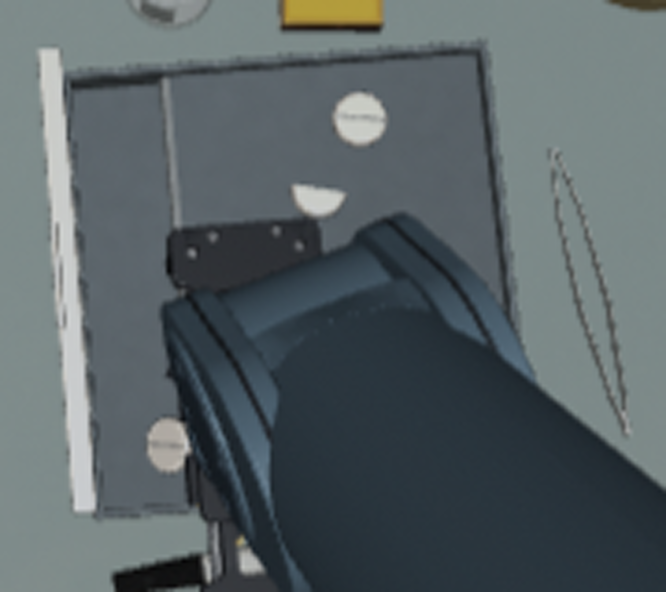

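The first tablet is leaning with its back rim still on the deck edge, so I'll push it ~20 mm further.

>>> {"name": "servo_tool", "arguments": {"plan": [[0,[-0.3,6,0],[0,0,0]],[0,[-0.5,11,0],[0,0,0]],[0,[-0.8,16,0],[0,0,0]],[0,[-1,21,0],[0,0,0]],[0,[-1,21,0],[0,0,0]],[0,[0,5,0],[0,0,0]],[0,[1,-20,15],[0,0,0]],[0,[1,-20,20],[0,0,0]]]}}

```text
time_s: 4.23
position: [0.4501, -0.0853, 0.0455]
tool_rot: [2.17, 2.269, -0.003]
wrist_force: [0.0, -0.4, 0.9]
opening: 0.004
```

```bash
python3 - <<'E'
from h import *
st();snap("wrist","w4")
E
```

```text
t 4.23 tcp [ 0.4501 -0.0853  0.0455] tray [-79.   14.2] yang 0.044 z [ 0.    -0.003 -1.   ] F [ 0.  -0.4  0.9] q [ 0.36  0.58 -0.33  2.13  0.39  0.49 -0.22] op 0.004
```

View pics/w4.png

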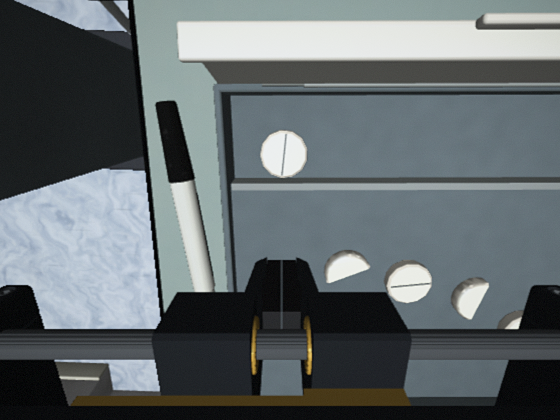

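The first tablet is flat in the trough (283,154). On to the middle tablet.

>>> {"name": "servo_tool", "arguments": {"plan": [[0,[2,-28,10],[0,0,0]],[0,[20,-55,12],[0,0,0]],[0,[55,-55,12],[0,0,0]],[0,[81,-56,10],[0,0,0]],[0,[81,-56,0],[0,0,0]],[0,[81,-56,-14],[0,0,0]],[0,[81,-56,-20],[0,0,0]],[0,[81,-56,-20],[0,0,0]]]}}

```text
time_s: 4.95
position: [0.5298, -0.1357, 0.0234]
tool_rot: [-2.163, -2.275, 0.002]
wrist_force: [-0.8, 0.3, 0.4]
opening: 0.005
```

```bash
python3 - <<'E'
from h import *
st();snap("wrist","w5")
E
```

```text
t 4.95 tcp [ 0.5298 -0.1357  0.0234] tray [ -1.9 -39.9] yang 0.05 z [-0.002  0.001 -1.   ] F [-0.8  0.3  0.4] q [ 0.42  0.72 -0.33  1.91  0.39  0.58 -0.11] op 0.005
```

View pics/w5.png

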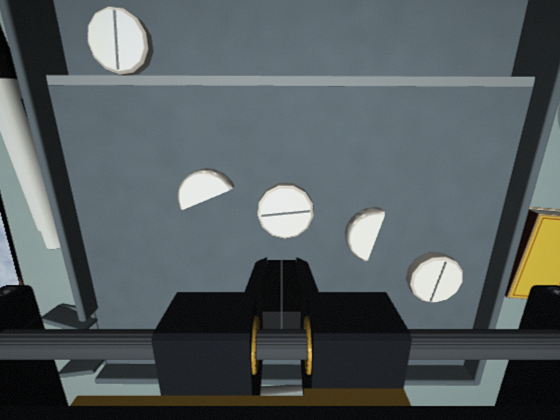

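The middle tablet (285,211) is aligned with the tip (282,260) to ~1.5 mm. Pushing now.

>>> {"name": "servo_tool", "arguments": {"plan": [[0,[1,4,1.3],[0,0,0]],[0,[1,10,1.3],[0,0,0]],[0,[0.6,17,1.3],[0,0,0]],[0,[0.3,24,1.3],[0,0,0]],[0,[0,31,1.3],[0,0,0]],[0,[-0.4,38,1.3],[0,0,0]],[0,[-0.8,45,1.3],[0,0,0]],[0,[-1.2,52,1.3],[0,0,0]]]}}

```text
time_s: 5.67
position: [0.5297, -0.084, 0.0261]
tool_rot: [-2.166, -2.276, -0.0]
wrist_force: [0.3, -0.9, -0.6]
opening: 0.006
```

```bash
python3 - <<'E'
from h import *
st();snap("wrist","w6")
E
```

```text
t 5.67 tcp [ 0.5297 -0.084   0.0261] tray [ 0.6 11.7] yang 0.049 z [-0.  0. -1.] F [ 0.3 -0.9 -0.6] q [ 0.32  0.7  -0.32  1.94  0.39  0.57 -0.21] op 0.006
```

View pics/w6.png

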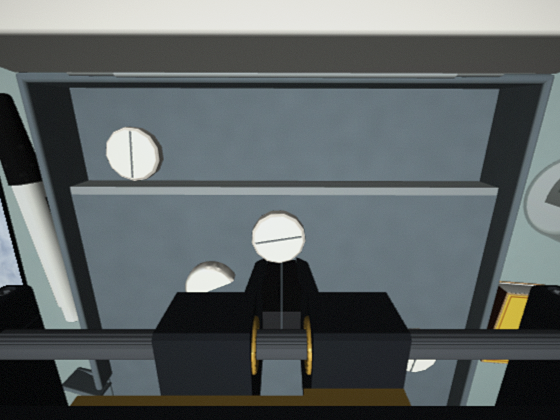

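>>> {"name": "servo_tool", "arguments": {"plan": [[0,[-1.5,7,-1],[0,0,0]],[0,[-2.5,14,-1],[0,0,0]],[0,[-2.8,21,-1],[0,0,0]],[0,[-3.2,28,-1],[0,0,0]],[0,[-3.5,35,-1],[0,0,0]],[0,[-3.9,42,-1],[0,0,0]],[0,[-4.2,50,-1],[0,0,0]],[0,[-4.2,50,-1],[0,0,0]]]}}

```text
time_s: 6.38
position: [0.5256, -0.0324, 0.0252]
tool_rot: [-2.163, -2.277, -0.002]
wrist_force: [-0.9, 1.6, 0.1]
opening: 0.006
```

>>> {"name": "servo_tool", "arguments": {"plan": [[0,[0,-10,0],[0,0,0]],[0,[1,-30,10],[0,0,0]],[0,[1,-50,20],[0,0,0]],[0,[1,-50,20],[0,0,0]]]}}

```text
time_s: 6.72
position: [0.5272, -0.0915, 0.0462]
tool_rot: [2.171, 2.265, -0.003]
wrist_force: [0.5, -1.0, 0.2]
opening: 0.005
```

```bash
python3 - <<'E'
from h import *
st();snap("wrist","w7")
E
```

```text
t 6.72 tcp [ 0.5272 -0.0915  0.0462] tray [-2.3  4.3] yang 0.042 z [ 0.002 -0.004 -1.   ] F [ 0.5 -1.   0.2] q [ 0.34  0.66 -0.33  1.94  0.37  0.6  -0.19] op 0.005
```

View pics/w7.png

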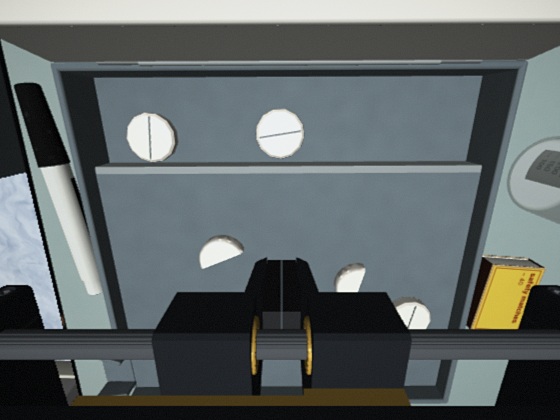

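Two are down in the trough, at (151,137) and (280,133). On to the far tablet.

>>> {"name": "servo_tool", "arguments": {"plan": [[0,[15,-35,10],[0,0,0]],[0,[35,-65,14],[0,0,0]],[0,[62,-85,14],[0,0,0]],[0,[86,-85,12],[0,0,0]],[0,[86,-85,0],[0,0,0]],[0,[86,-85,-14],[0,0,0]],[0,[86,-85,-20],[0,0,0]],[0,[86,-85,-20],[0,0,0]]]}}

```text
time_s: 7.43
position: [0.6103, -0.1686, 0.0233]
tool_rot: [-2.162, -2.274, 0.003]
wrist_force: [1.5, 0.1, -1.2]
opening: 0.006
```

```bash
python3 - <<'E'
from h import *
st();snap("wrist","w8")
E
```

```text
t 7.43 tcp [ 0.6103 -0.1686  0.0233] tray [ 77.  -76.8] yang 0.05 z [-0.004  0.001 -1.   ] F [ 1.5  0.1 -1.2] q [ 0.43  0.82 -0.33  1.67  0.37  0.72 -0.04] op 0.006
```

View pics/w8.png

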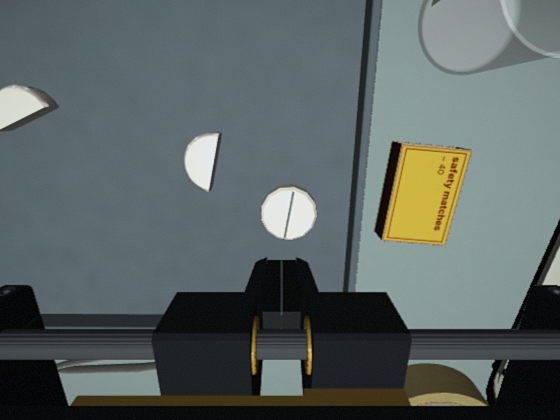

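The far tablet (289,213) sits ~3 mm toward +x of the tip (282). I'll correct for that and push.

>>> {"name": "servo_tool", "arguments": {"plan": [[0,[3,1,1.5],[0,0,0]],[0,[3,6,1.5],[0,0,0]],[0,[2.6,13,1.5],[0,0,0]],[0,[2.3,20,1.5],[0,0,0]],[0,[2,27,1.5],[0,0,0]],[0,[1.6,34,1.5],[0,0,0]],[0,[1.2,41,1.5],[0,0,0]],[0,[0.9,48,1.5],[0,0,0]]]}}

```text
time_s: 8.15
position: [0.6134, -0.1209, 0.0266]
tool_rot: [-2.166, -2.276, 0.0]
wrist_force: [-0.0, -0.4, 0.4]
opening: 0.01
```

```bash
python3 - <<'E'
from h import *
st();snap("wrist","w9")
E
```

```text
t 8.15 tcp [ 0.6134 -0.1209  0.0266] tray [ 82.3 -29.3] yang 0.049 z [-0.  0. -1.] F [-0.  -0.4  0.4] q [ 0.36  0.8  -0.33  1.7   0.37  0.7  -0.12] op 0.01
```

View pics/w9.png

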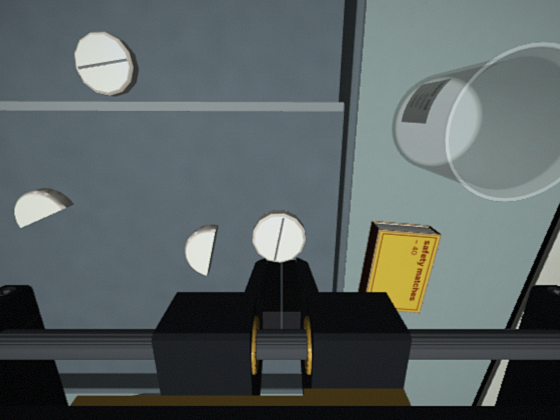

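>>> {"name": "servo_tool", "arguments": {"plan": [[0,[-1.5,7,-1],[0,0,0]],[0,[-2.3,14,-1],[0,0,0]],[0,[-2.7,21,-1],[0,0,0]],[0,[-3,28,-1],[0,0,0]],[0,[-3.4,35,-1],[0,0,0]],[0,[-3.7,42,-1],[0,0,0]],[0,[-4.1,49,-1],[0,0,0]]]}}

```text
time_s: 8.78
position: [0.6094, -0.072, 0.0256]
tool_rot: [2.166, 2.275, 0.0]
wrist_force: [0.9, -1.0, -0.3]
opening: 0.008
```

```bash
python3 - <<'E'
from h import *
st();snap("wrist","w10")
E
```

```text
t 8.78 tcp [ 0.6094 -0.072   0.0256] tray [80.7 19.7] yang 0.049 z [ 0.  0. -1.] F [ 0.9 -1.  -0.3] q [ 0.28  0.79 -0.33  1.73  0.37  0.68 -0.2 ] op 0.008
```

View pics/w10.png

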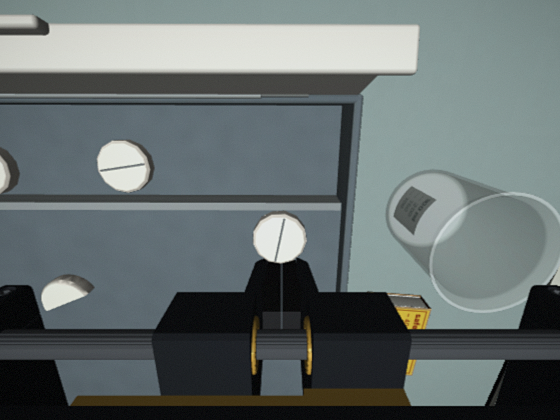

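The tablet is at (279,238) and still on the tip. One more push over the edge.

>>> {"name": "servo_tool", "arguments": {"plan": [[0,[-1,7,0],[0,0,0]],[0,[-1.3,14,0],[0,0,0]],[0,[-1.6,21,0],[0,0,0]],[0,[-2,28,0],[0,0,0]],[0,[-2.3,35,0],[0,0,0]],[0,[-2.7,42,0],[0,0,0]],[0,[-2.7,42,0],[0,0,0]],[0,[-2,30,0],[0,0,0]]]}}

```text
time_s: 9.5
position: [0.6074, -0.0392, 0.0257]
tool_rot: [-2.16, -2.279, -0.003]
wrist_force: [0.7, 0.1, -0.7]
opening: 0.005
```

>>> {"name": "servo_tool", "arguments": {"plan": [[0,[1,-25,10],[0,0,0]],[0,[1,-30,45],[0,0,0]],[0,[1,-30,85],[0,0,0]],[0,[1,-30,125],[0,0,0]],[0,[1,-30,135],[0,0,0]]]}}

```text
time_s: 9.92
position: [0.6118, -0.0751, 0.1669]
tool_rot: [2.164, 2.267, 0.008]
wrist_force: [0.8, 0.4, 0.2]
opening: 0.006
```

```bash
python3 - <<'E'
from h import *
st();snap("wrist","w11");snap("side","s11",(150,150,370,330),3.5)
E
```

```text
t 9.92 tcp [ 0.6118 -0.0751  0.1669] tray [83.  16.6] yang 0.047 z [ 0.009 -0.001 -1.   ] F [0.8 0.4 0.2] q [ 0.34  0.59 -0.4   1.68  0.28  0.92 -0.13] op 0.006
```

View pics/w11.png

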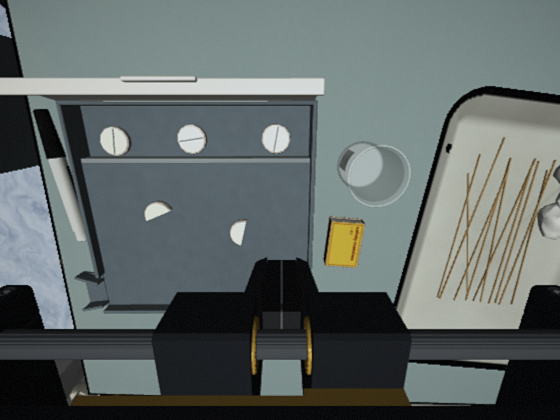

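View pics/s11.png

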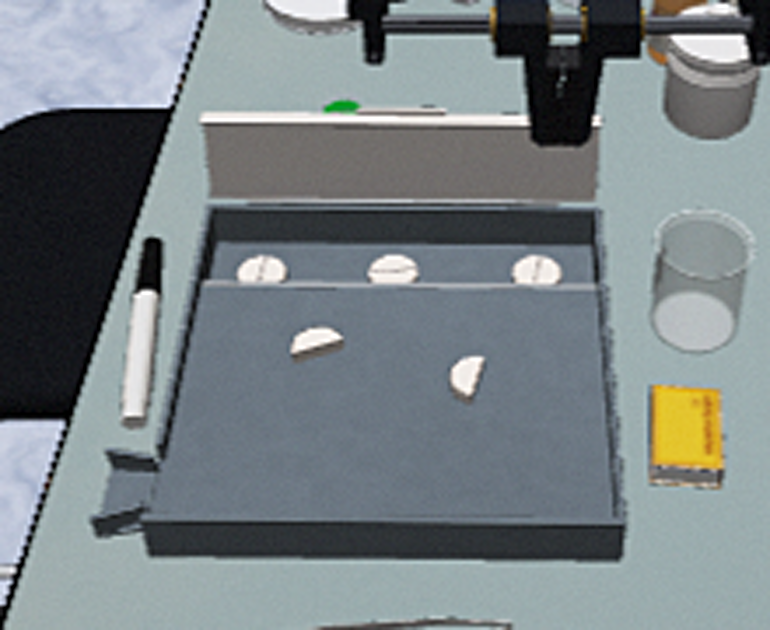

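All three tablets lie flat in the trough, wrist px (114,140), (191,138) and (276,138). Both halves are on the deck. Now I'll swing round over the lid to its outer side.

>>> {"name": "servo_tool", "arguments": {"plan": [[0,[-20,28,5],[0,0,0]],[0,[-40,56,5],[0,0,0]],[0,[-60,84,5],[0,0,0]],[0,[-80,110,5],[0,0,0]],[0,[-89,128,0],[0,0,0]],[0,[-89,128,-30],[0,0,0]],[0,[-89,128,-60],[0,0,0]],[0,[-89,128,-60],[0,0,0]]]}}

```text
time_s: 10.68
position: [0.5147, 0.0537, 0.095]
tool_rot: [-2.162, -2.271, 0.013]
wrist_force: [-1.6, -1.0, -0.7]
opening: -0.001
```

```bash
python3 - <<'E'
from h import *
st();snap("side","s12",(150,100,430,310),2.8);snap("wrist","w12")
E
```

```text
t 10.68 tcp [0.5147 0.0537 0.095 ] tray [ -7.6 149.9] yang 0.049 z [-0.01  -0.002 -1.   ] F [-1.6 -1.  -0.7] q [ 0.12  0.57 -0.4   1.96  0.33  0.69 -0.43] op -0.001
```

View pics/s12.png

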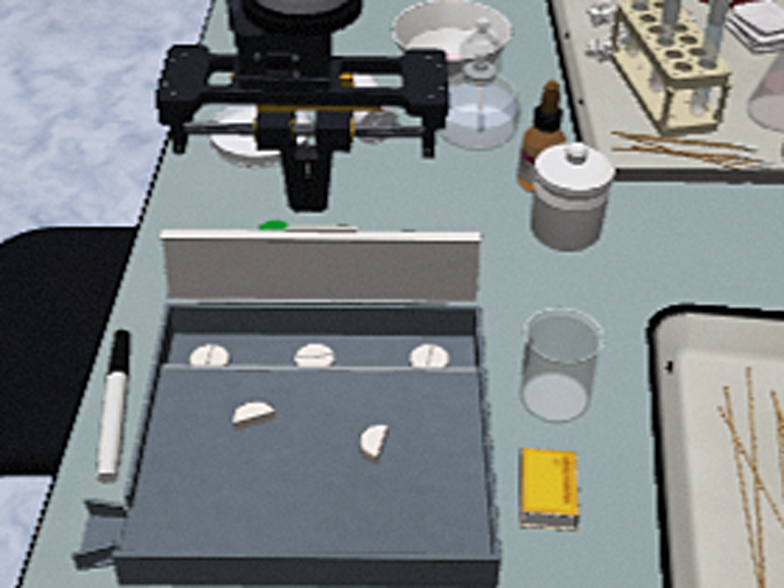

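View pics/w12.png

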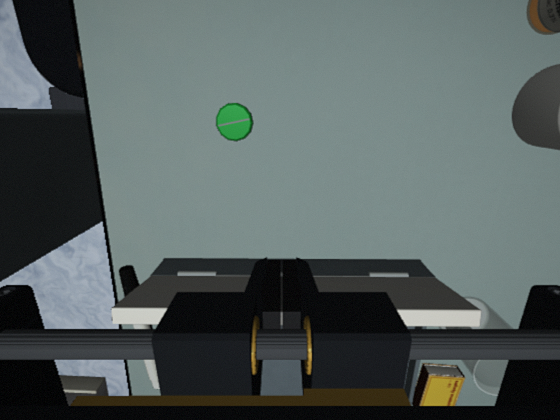

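The tip is outside the lid, clear of the green disc (234,121) and the jar. Lowering, then pushing the lid over.

>>> {"name": "servo_tool", "arguments": {"plan": [[0,[4,-2,-15],[0,0,0]],[0,[6,-5,-27],[0,0,0]],[0,[6,-12,-28],[0,0,0]],[0,[6,-20,-28],[0,0,0]],[0,[7,-28,-28],[0,0,0]],[0,[7,-36,-29],[0,0,0]],[0,[8,-43,-31],[0,0,0]],[0,[8,-50,-33],[0,0,0]]]}}

```text
time_s: 11.45
position: [0.5279, 0.004, 0.0679]
tool_rot: [2.167, 2.274, 0.001]
wrist_force: [0.5, 0.7, -1.0]
opening: 0.007
```

```bash
python3 - <<'E'
from h import *
st();snap("side","s13",(150,100,430,310),2.8)
E
```

```text
t 11.45 tcp [0.5279 0.004  0.0679] tray [ 3.1 99.6] yang 0.048 z [ 0.001 -0.    -1.   ] F [ 0.5  0.7 -1. ] q [ 0.2   0.62 -0.38  1.95  0.37  0.64 -0.36] op 0.007
```

View pics/s13.png

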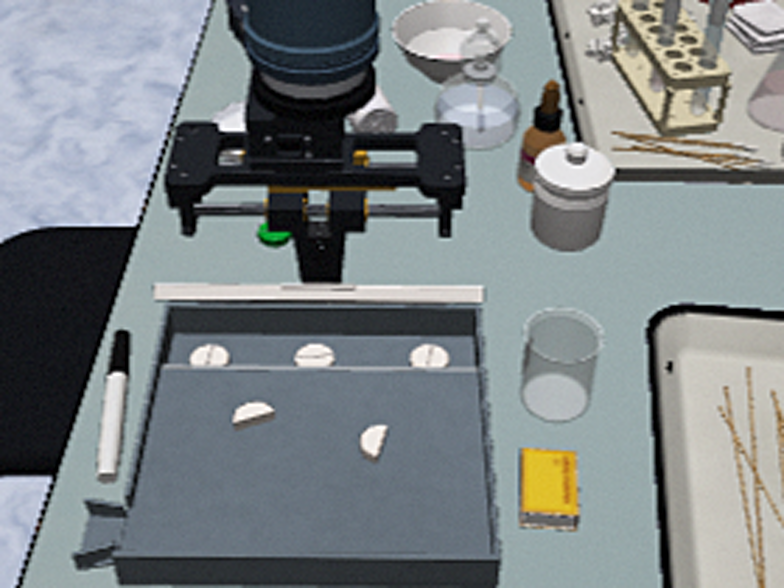

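The lid is swinging over. Continuing the arc down to shut.

>>> {"name": "servo_tool", "arguments": {"plan": [[0,[0.3,-7,-5],[0,0,0]],[0,[0.6,-14,-10],[0,0,0]],[0,[1,-21,-16],[0,0,0]],[0,[1,-27,-21],[0,0,0]],[0,[1,-31,-25],[0,0,0]],[0,[1,-32,-28],[0,0,0]],[0,[1,-32,-30],[0,0,0]],[0,[1,-32,-30],[0,0,0]]]}}

```text
time_s: 12.17
position: [0.528, -0.0278, 0.0379]
tool_rot: [2.167, 2.275, -0.003]
wrist_force: [-2.7, -3.8, 5.5]
opening: 0.002
```

```bash
python3 - <<'E'
from h import *
st();snap("side","s14",(150,100,430,310),2.8)
E
```

```text
t 12.17 tcp [ 0.528  -0.0278  0.0379] tray [ 1.7 67.9] yang 0.049 z [-0.001 -0.002 -1.   ] F [-2.7 -3.8  5.5] q [ 0.24  0.67 -0.35  1.95  0.4   0.58 -0.33] op 0.002
```

View pics/s14.png

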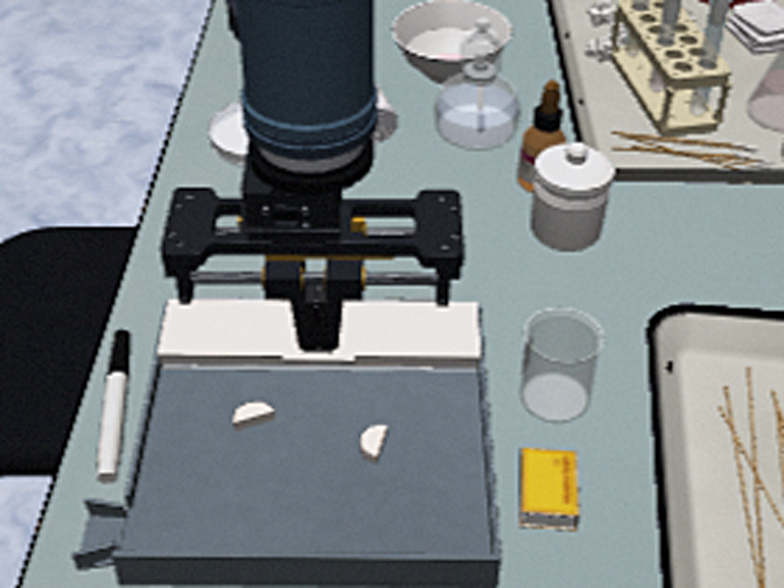

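The lid looks down and pushes back with 5.5 N. One slightly firmer press, then straight up.

>>> {"name": "servo_tool", "arguments": {"plan": [[0,[0,0,-1.5],[0,0,0]],[0,[0,0,-1.5],[0,0,0]],[0,[0,0,0],[0,0,0]],[0,[0,0,5],[0,0,0]],[0,[0,0,30],[0,0,0]],[0,[0,-10,70],[0,0,0]],[0,[0,-40,100],[0,0,0]],[0,[0,-75,120],[0,0,0]]]}}

```text
time_s: 12.88
position: [0.53, -0.0995, 0.1608]
tool_rot: [2.158, 2.28, 0.006]
wrist_force: [1.2, 0.2, -0.6]
opening: 0.001
```

>>> {"name": "servo_tool", "arguments": {"plan": [[0,[0,-40,20],[0,0,0]],[0,[0,-80,30],[0,0,0]],[0,[0,-120,30],[0,0,0]],[0,[0,-120,30],[0,0,0]],[0,[0,-120,30],[0,0,0]]]}}

```text
time_s: 13.3
position: [0.5278, -0.2247, 0.1875]
tool_rot: [2.172, 2.269, -0.001]
wrist_force: [-0.3, 1.2, 0.3]
opening: 0.009
```

```bash
python3 - <<'E'
from h import *
st();snap("side","s15",(150,100,430,310),2.8);snap("wrist","w15");snap("top","t15",(265,100,445,310),2.8)
E
```

```text
t 13.3 tcp [ 0.5278 -0.2247  0.1875] tray [  -8.2 -128.8] yang 0.044 z [ 0.    -0.001 -1.   ] F [-0.3  1.2  0.3] q [ 0.64  0.5  -0.42  1.77  0.25  0.92  0.16] op 0.009
```

View pics/s15.png

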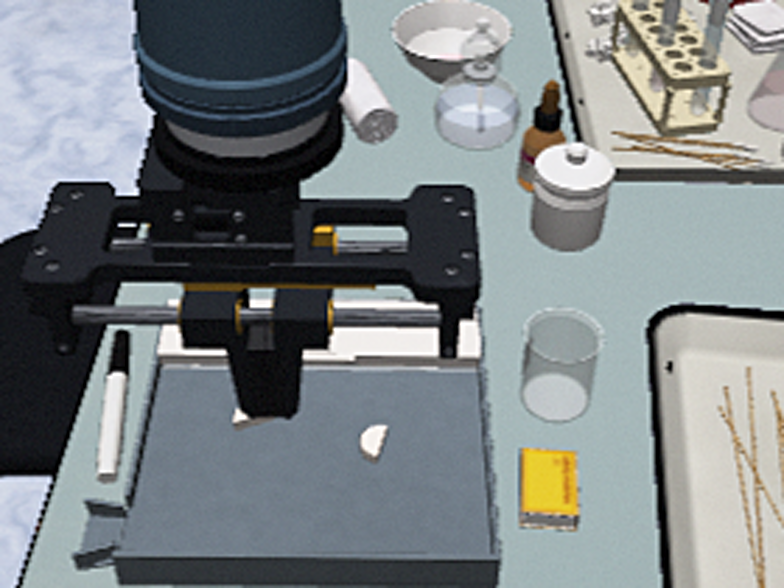

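View pics/w15.png

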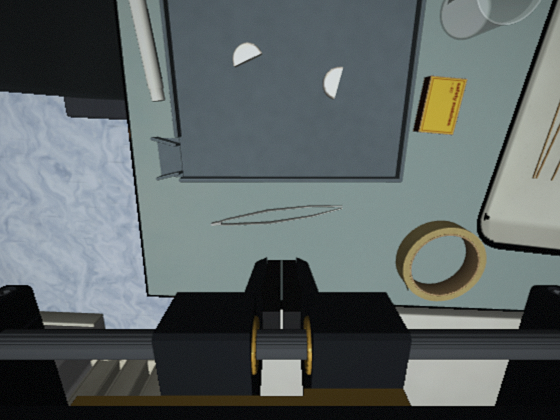

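```bash
python3 - <<'E'
from h import *
for ang in (0,.12,.25):
  for x in (-.09,.09):
    y=.1105-.057*np.cos(ang);z=.0375+.057*np.sin(ang);p=np.r_[fromtray(x,y),z];u=np.array(proj("side",p));print(ang,x,((u-[150,100])*2.8).round(1))
st()
im=cv2.imread("pics/s15.png");
for x in (190,220,470): 
    c=im[290:400,x].min(1).astype(int);print(x,[290+i for i in range(109) if abs(c[i+1]-c[i])>20])
E
```

```text
0 -0.09 [182.3 354.5]
0 0.09 [446.2 356.6]
0.12 -0.09 [181.3 346.9]
0.12 0.09 [446.6 349.1]
0.25 -0.09 [180.4 337.8]
0.25 0.09 [447. 340.]
t 13.45 tcp [ 0.5286 -0.2196  0.1873] tray [  -7.2 -123.8] yang 0.052 z [-0.     0.001 -1.   ] F [-0.5  0.3  0.1] q [ 0.64  0.5  -0.42  1.77  0.25  0.92  0.16] op 0.005
190 [345, 346, 347, 348, 349, 350, 353, 354, 355, 356, 358, 362, 363]
220 [347, 348, 349, 350, 354, 355, 356, 365, 368, 369]
470 [317, 318, 319, 320, 321, 322, 355, 356, 357, 358]
```

View pics/t15.png

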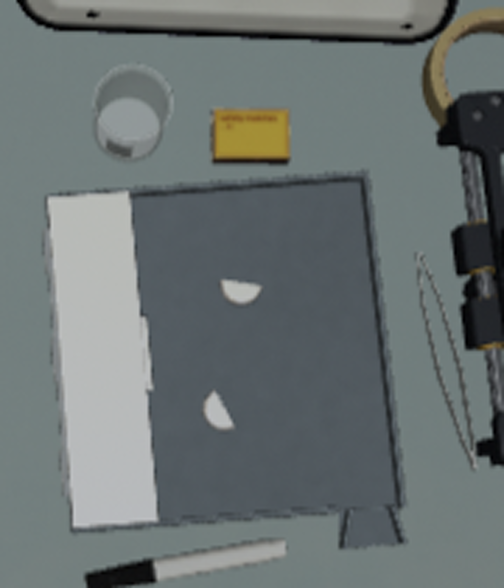

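The finger contact height (37.9 mm at 42 mm from the hinge) says shut. The edge rows in the image are less clear, so I'll take one enlarged look.

```bash
python3 - <<'E'
from h import *
im=arm.capture("side");
for f,b in (("a",(198,200,330,240)),): 
    cv2.imwrite("pics/z16.png",cv2.resize(im[b[1]:b[3],b[0]:b[2],::-1],None,fx=6,fy=6,interpolation=cv2.INTER_NEAREST))
for ang in (0,.12):
  for zz in (0,-.0115):
    p=np.r_[fromtray(.1,.1105-.057*np.cos(ang)),.0375+.057*np.sin(ang)+zz];print(ang,zz,(np.array(proj("side",p))-[198,200])*6)
print("strip",(np.array(proj("side",np.r_[fromtray(.1,.058),.022]))-[198,200])*6)
E
```

```text
0 0 [699.55096084 164.48798477]
0 -0.0115 [697.73426608 189.87476283]
0.12 0 [700.58645458 148.28601375]
0.12 -0.0115 [698.75058066 173.95708294]
strip [696.49377508 188.61089812]
```

View pics/z16.png

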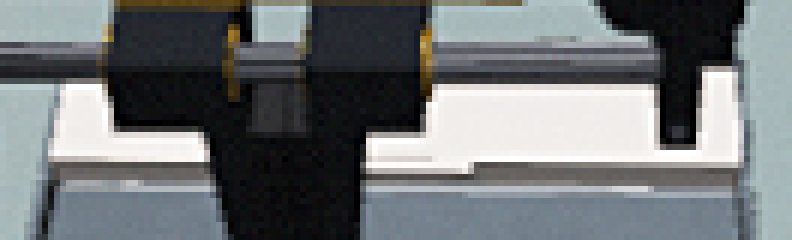

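The lid's edge lies at row ~164 in the crop. The prediction is 164.5 for shut and 148 for 0.12 rad, so it is fully shut. Handing in.

```bash
python3 -c "
from cell import arm
print(arm.sign_off())"
```

```text
the job is handed in; nothing more can be done
None
```

The job is done and handed in at about 13.5 s. All three whole tablets are in the trough, both halves are still on the deck, and the lid is shut. `sign_off` gives no verdict, so this rests on my own checks.

- **Tablets:** I swept each one over the edge with the shut fingertips. The first stopped leaning on the deck edge, so I pushed it about 20 mm further. Wrist and side pictures then showed all three flat in the trough.
- **Halves and bystanders:** In the last pictures both halves lie where they started. The tweezers, pen, beaker, matchbox, jar and bottle show no visible movement. I did not check the petri dish in the last pictures; nothing came near it.
- **Lid:** I pushed it over from outside and pressed it down. The fingertip met it at 37.9 mm with 5.5 N, about its shut height. In the side view its edge lies at row 164; shut predicts 164.5 and 0.12 rad predicts 148.
- **Disagreement:** An automatic read of the edge rows in that view was ambiguous. The enlarged crop settled it as shut.
- **Robot:** It was clear of everything when I handed in, with the tool about 19 cm above the bench.

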